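Snap the controller cover shut all round

TASK

The grey cover on the dark controller housing is only laid on: the snap tab along each of its four sides still stands up. With your fingertips press each tab down, round the rim, until all four have clicked shut, level with the cover. Leave the housing standing where it is, do not lift it, leave the tools and parts around it alone, and finish with your hand clear.

Things in the scene. Friction and masses are not known exactly. Their poses are not given: they have to be found in the camera images.
- housing: dark metal motor-controller housing, a low box 130 mm (own x) by 170 mm (own y), standing loose on the bench on a rubber foot, about 0.9 kg, with a grey plastic clip cover on top. Two black cable glands stick 22 mm out of its +y end. Origin: centre of the underside, on the bench; z up.
- cover (a point): middle of the grey cover's fixed centre panel (74 mm along own x, 114 mm along own y), on its top, 62 mm above the bench; the dark corner pads are level with it. On each side, between the corner pads, the cover's rim is a separate grey snap tab hinged on the panel's edge and 32 mm wide outwards. The four tabs may be pressed in any order. Axes as the housing's.
- tab_front (a joint): hinge of the snap tab along the long side at the housing's own -x, 112 mm long: 0 = sprung up (outer edge 9 mm proud), 0.28 rad = clicked shut, level with the cover. Pressing takes about 11 N at its press point (7 N at the outer edge) at first, less further down; past 0.14 rad it snaps shut by itself and stays, released earlier it springs up. Firm stop when shut.
- tab_front_press (a point): where to press that tab: on its upper surface, at the middle of its length, 20 mm outwards from its hinge line; 67.5 mm above the bench when the tab is up, 62 mm when shut. The point turns with the tab: use its position only.
- tab_back (a joint): hinge of the snap tab along the long side at the housing's own +x, 112 mm long: 0 = sprung up (outer edge 9 mm proud), 0.28 rad = clicked shut, level with the cover. Pressing takes about 11 N at its press point (7 N at the outer edge) at first, less further down; past 0.14 rad it snaps shut by itself and stays, released earlier it springs up. Firm stop when shut.
- tab_back_press (a point): where to press that tab: on its upper surface, at the middle of its length, 20 mm outwards from its hinge line; 67.5 mm above the bench when the tab is up, 62 mm when shut. The point turns with the tab: use its position only.
- tab_gland (a joint): hinge of the snap tab along the short end at the housing's own +y, above the two cable glands, 72 mm long: 0 = sprung up (outer edge 9 mm proud), 0.28 rad = clicked shut, level with the cover. Pressing takes about 11 N at its press point (7 N at the outer edge) at first, less further down; past 0.14 rad it snaps shut by itself and stays, released earlier it springs up. Firm stop when shut.
- tab_gland_press (a point): where to press that tab: on its upper surface, at the middle of its length, 20 mm outwards from its hinge line; 67.5 mm above the bench when the tab is up, 62 mm when shut. The point turns with the tab: use its position only.
- tab_plain (a joint): hinge of the snap tab along the short end at the housing's own -y (no glands), 72 mm long: 0 = sprung up (outer edge 9 mm proud), 0.28 rad = clicked shut, level with the cover. Pressing takes about 11 N at its press point (7 N at the outer edge) at first, less further down; past 0.14 rad it snaps shut by itself and stays, released earlier it springs up. Firm stop when shut.
- tab_plain_press (a point): where to press that tab: on its upper surface, at the middle of its length, 20 mm outwards from its hinge line; 67.5 mm above the bench when the tab is up, 62 mm when shut. The point turns with the tab: use its position only.
- socket: steel socket, 24 mm across, 34 mm tall, standing close beside the housing's +x side; a bystander, to be left alone
- screwdriver: screwdriver, about 170 mm, lying close beside the housing's -x side; a bystander, to be left alone
- wrench: wrench, about 180 mm, lying flat; a bystander, to be left alone
- block: steel block 60 x 40 x 30 mm; a bystander, to be left alone
- grease: can, 60 mm across, 75 mm tall; a bystander, to be left alone
- bearing: steel bearing ring, 48 mm across, 16 mm tall; a bystander, to be left alone
- torch: yellow torch, about 150 mm long, 40 mm thick, lying; a bystander, to be left alone
Not all that is in view belongs to the job. Leave any purple look-alike of the housing alone.

How it is judged:
At the end, for the whole second after the job is handed in: all four tabs are shut (each hinge beyond 0.24 of 0.28 rad), and the housing stands flat and at rest within 30 mm of where it began (value of joint each of tab_front, tab_back, tab_gland, tab_plain above 0.24 rad and distance of housing from where it was at the start of the episode below 0.03 m and angle between housing's own z axis and vertical below 0.05 rad and linear speed of housing below 0.02 m/s); the robot touches nothing.
It fails at once if the housing is lifted more than 8 mm off the bench, or tipped (height (world z) of housing above 0.008 m or angle between housing's own z axis and vertical above 0.15 rad).
It fails at once if the housing is pushed more than 30 mm away (distance of housing from where it was at the start of the episode above 0.03 m).
It fails at once if a bystander is moved by more than 30 mm (distance of any of socket, screwdriver, wrench, block, grease, bearing, torch from where it was at the start of the episode above 0.03 m).
It also fails if it takes over 48 s, if anything falls off the work surface, if the arm or the gripper's body presses on something with over 40 N, if the wrist force passes 120 N, or if a joint passes its speed limit or range.

ROBOT

A 7-joint arm with a two-finger parallel gripper is mounted at the origin on the work surface. World frame = base frame: x ahead of the robot, y to its left, z up, the work surface at z = 0. Lengths are in m, angles in rad, forces in N, time in s.
With the tool pointing down it reaches from about 0.4 to 0.85 m from the base axis. Payload 10.4 kg.
Tool frame: the origin (TCP) lies at the very end of the fingers, on their centre line; the grasp point (between the pads) lies 19 mm behind it; x points along the fingers, y is the direction in which the jaws open and shut, and the axes are right-handed (so a half turn about x gives the same grasp; the last joint's range is limited). The gripper opens to 85 mm and grips with 20 to 120 N. Pads are 22 mm wide; open, the fingers measure 114 mm over their backs; the gripper's body (76 mm by 85 mm) begins 54 mm behind the grasp point. The pads swing forward as they close: fully open they stand 13 mm farther back than shut.
Start: joints at [1.195, 0.332, -0.065, 1.46, 0.022, 1.35, -0.088], TCP at [0.216, -0.587, 0.231] pointing down, gripper open.
Joint ranges: [-2.6, 2.6], [-0.5, 2.12], [-1.47, 1.34], [0.16, 2.42], [-1.27, 4.41], [0.06, 2.06], [-2.6, 2.6]. Speed limits (rad/s): [2.22, 2.22, 2.79, 2.79, 3.14, 3.14, 3.14].

INTERFACE

Orientations are given as a 3x3 rotation matrix whose columns are the frame's x, y, z axes.
In Python, from cell import robot gives the robot as it stands.
- The arm moves only by the tool step_arm, never from a script. Its argument "deltas" is a list that holds one entry, the list of rows, each a list of 7 numbers: the shift along the tool's x, y, z in m, then the turn, a rotation vector about the tool's x, y, z in degrees, then the opening, from 0 (shut) to 1 (fully open). A call has exactly 5 rows; each row shifts and turns the pose as measured when the row begins, along the tool's axes as they then stand; what a row does not reach is not made up. A row lasts 1/12 s, in which the tool goes at most 41.7 mm and 7.16 degrees, less where a joint would pass 70% of its speed; a pose out of reach is approached as far as the arm can. A call is refused whole if a number of a shift passes 0.0417 or a number of a turn 7.16, either way. A call with a gripper value outside its range is refused whole. The fingers move at their own pace and stop on an object; the grip force is fixed at half the most. Time passes only in rows, so rows that do not move let the fingers close, or fill a call up. It gives the time, the measured TCP pose, the force and the opening at its end, in the units of the state.
- robot.sense(): the state, without advancing time (a new reading comes with each control period).
- robot.camera(name): name is "side" or "top" or "wrist"; returns a dict with "color" (480x640x3 uint8, red, green, blue), "z_map" (480x640 float32, m along the optical axis (not along the pixel's ray), 0 where there is no reading), "fx", "fy", "cx", "cy" (pixels), "extrinsics" (4x4, takes a point from world to camera coordinates). Camera axes: x right, y down, z forward; pixel columns grow to the right and rows downward; lengths in m; the calibration is good to about 2 mm. A picture is of the moment at which its call begins.
- robot.hand_in(): hands the job in, once; it reports no verdict.
The state is a dict: "time": time; "joints": joint angles; "joint_velocities": joint speeds; "joint_efforts": joint torques, N m; "tool_pos": TCP position; "orientation": TCP orientation; "force": force on the tool from outside, world axes, zero at the start; "moment": the same for the moment, N m; "width": finger opening in m.
Only numpy, scipy, OpenCV 4.12 (cv2) and the standard library are available. Lean on these libraries where they do the work, as an engineer would, in place of code of your own. Each camera call takes 0.05 s, during which the arm holds its last target. There are 200 camera calls.

## Working session

There is one attempt and no reset: what is moved stays moved. The work goes in short steps, Python scripts to look and compute and a tool call to move; the robot and the scene stay as the last step left them, time stands still between calls to the robot, and variables do not carry over. Pictures are saved under pics/ and viewed, about 8 in all and at most 12, crops included, and the job is handed in when it is done.

Besides the shell and the picture viewer there is one more tool, called after "Emit:" as name(argument=value, ...) on one line, values as JSON. step_arm: Moves the arm, as the interface text tells. Its arguments: {"type":"object","properties":{"deltas":{"type":"array"}},"required":["deltas"]}

```bash
mkdir -p pics; ls; cat > h.py <<'E'
import numpy as np, cv2
from cell import robot
def shot(n,name):
    c=robot.camera(n); cv2.imwrite('pics/'+name,c['color'][:,:,::-1]); np.savez('pics/'+name[:-4],**c); return c
def world(c):
    v,u=np.mgrid[:480,:640]; z=c['z_map']
    p=np.stack([(u-c['cx'])*z/c['fx'],(v-c['cy'])*z/c['fy'],z],-1)
    E=c['extrinsics']; return (p-E[:3,3])@E[:3,:3]
E
python3 - <<'E'
from h import *
np.set_printoptions(precision=3,suppress=True)
for n in('top','side'):
    c=shot(n,n+'1.png'); print(n,c['extrinsics'],c['fx'])
s=robot.sense(); print(s['time'],s['tool_pos'],s['orientation'],s['force'],s['width'])
E
```

```text
pics
top [[-0.014 -1.    -0.025 -0.006]
 [-0.983  0.019 -0.181  0.564]
 [ 0.181  0.022 -0.983  1.166]
 [ 0.     0.     0.     1.   ]] 482.0325773982359
side [[-0.944 -0.329  0.006  0.502]
 [-0.266  0.753 -0.602  0.186]
 [ 0.194 -0.57  -0.798  0.988]
 [ 0.     0.     0.     1.   ]] 459.672587285415
0.1 [ 0.216 -0.586  0.231] [[-0.     0.346 -0.938]
 [ 0.001 -0.938 -0.346]
 [-1.    -0.001  0.   ]] [-0.511  0.259  0.791] 0.08563304438518433
```

View pics/top1.png

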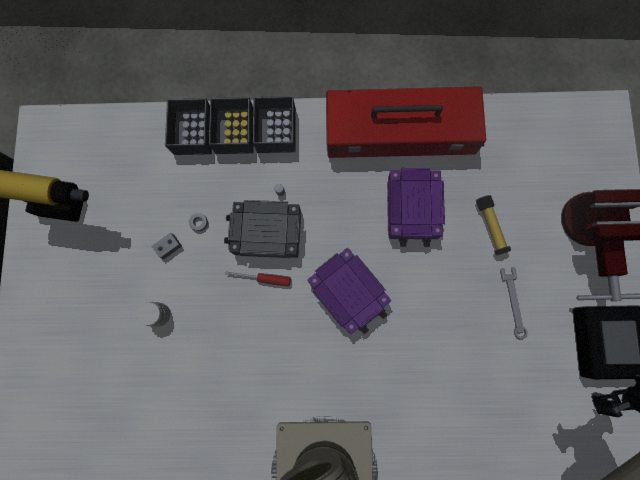

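The top view shows three candidates. The dark grey housing is at (265,228), with its glands at left (228,212/238), the socket at (280,190) and the screwdriver at (260,279). The purple ones are at (416,204) and (350,290). The dark one fits the description. Next I'll measure it and enlarge a crop.

```bash
python3 - <<'E'
from h import *
np.set_printoptions(precision=4,suppress=True)
c=dict(np.load('pics/top1.npz')); W=world(c)
v,u=np.mgrid[:480,:640]; reg=(u>205)&(u<315)&(v>180)&(v<270)
print('bench z',np.median(W[250:290,560:563,2]) , np.median(W[330:400,100:250,2]))
m=reg&(W[...,2]>.052)&(W[...,2]<.085)
P=W[m]; print(m.sum(), np.percentile(P[:,2],[2,25,50,75,98]))
r=cv2.minAreaRect(P[:,:2].astype(np.float32)); print('rect xy',r, cv2.boxPoints(r))
for nm,c2 in (('side',dict(np.load('pics/side1.npz'))),):
    W2=world(c2); d=np.linalg.norm(W2[...,:2]-np.array(r[0]),axis=-1)
    m2=(d<.14)&(W2[...,2]>.052)&(W2[...,2]<.085); P2=W2[m2]
    r2=cv2.minAreaRect(P2[:,:2].astype(np.float32)); print('side',m2.sum(),r2,np.percentile(P2[:,2],[2,50,98]))
    vv,uu=np.where(m2); print(uu.min(),uu.max(),vv.min(),vv.max())
a=cv2.resize(c['color'][175:285,205:315,::-1],(480,480),interpolation=2)
y,x=int(vv.mean()),int(uu.mean()); b=cv2.resize(c2['color'][max(0,y-70):y+70,max(0,x-45):x+45,::-1],(309,480))
cv2.imwrite('pics/crop1.png',np.hstack([a,b]))
# socket, screwdriver tops
for n,(u0,u1,v0,v1,z0) in dict(socket=(270,290,180,196,.02),driver=(222,295,268,290,.01)).items():
    mm=(u>=u0)&(u<u1)&(v>=v0)&(v<v1)&(W[...,2]>z0); p=W[mm]; print(n,p.min(0),p.max(0))
E
```

```text
bench z 0.0012110781001322575 1.4267538170016845e-05
3682 [0.0563 0.0619 0.0642 0.0672 0.0728]
rect xy ((0.5934641361236572, 0.13961991667747498), (0.1816657930612564, 0.141904816031456), 87.07745361328125) [[0.518  0.0525]
 [0.6597 0.0453]
 [0.669  0.2267]
 [0.5272 0.234 ]]
side 4689 ((0.5914398431777954, 0.14215466380119324), (0.18161675333976746, 0.14031383395195007), 86.10152435302734) [0.0574 0.0625 0.0704]
217 306 239 324
socket [0.6929 0.095  0.0209] [0.7158 0.1181 0.0398]
driver [ 0.3438 -0.0421  0.0103] [0.4885 0.2476 1.2485]
```

View pics/crop1.png

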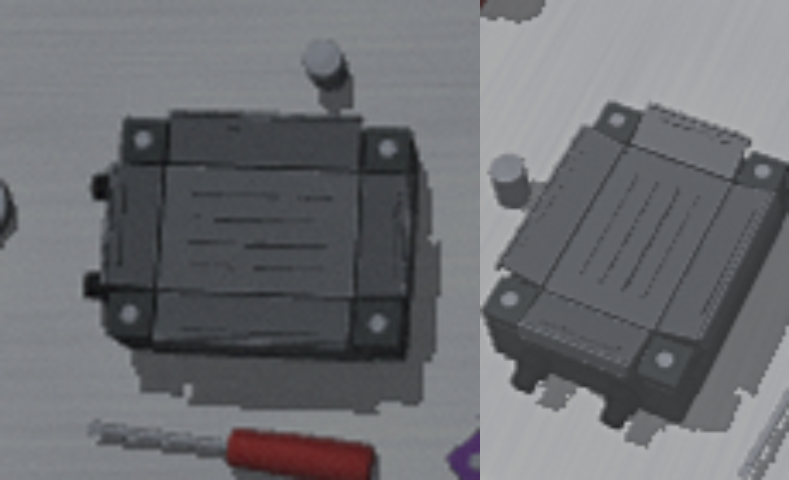

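The crop confirms it: grey cover, four raised tabs, two glands at left, socket and screwdriver on the correct sides. Next I'll refine the pose from the four white pad screws and check heights along the travel corridor.

```bash
python3 - <<'E'
from h import *
np.set_printoptions(precision=4,suppress=True)
def screws(c,box,z=.062):
    u0,u1,v0,v1=box; g=cv2.cvtColor(c['color'],cv2.COLOR_RGB2GRAY).astype(float)
    W=world(c); out=[]
    top=cv2.morphologyEx(g,cv2.MORPH_TOPHAT,np.ones((7,7)))
    m=((top>25)&(np.abs(W[...,2]-.063)<.008)).astype(np.uint8); m[:, :u0]=0;m[:,u1:]=0;m[:v0]=0;m[v1:]=0
    n,_,st,ce=cv2.connectedComponentsWithStats(m)
    E=c['extrinsics'];R,t=E[:3,:3],E[:3,3]; o=-R.T@t
    for s,(x,y) in zip(st[1:],ce[1:]):
        if s[4]<4: continue
        d=R.T@np.array([(x-c['cx'])/c['fx'],(y-c['cy'])/c['fy'],1]); p=o+d*(z-o[2])/d[2]; out.append((s[4],round(x,1),round(y,1),p[:2]))
    return out
T=dict(np.load('pics/top1.npz'));S=dict(np.load('pics/side1.npz'))
for c,b in((T,(220,310,190,265)),(S,(205,315,230,330))):
    for s in screws(c,b): print(s)
    print()
W=world(T); a=np.array([.216,-.587]);b=np.array([.59,.14])
for f in np.linspace(0,1,12):
    p=a+f*(b-a); d=np.linalg.norm(W[...,:2]-p,axis=-1)<.12; print(p,'maxz',W[d][:,2].max() if d.any() else None)
E
```

```text
(np.int32(14), np.float64(237.3), np.float64(206.5), array([0.6496, 0.2083]))
(np.int32(14), np.float64(293.3), np.float64(208.5), array([0.6415, 0.0655]))
(np.int32(15), np.float64(234.1), np.float64(246.5), array([0.5464, 0.2143]))
(np.int32(14), np.float64(291.2), np.float64(248.6), array([0.5386, 0.0709]))

(np.int32(25), np.float64(272.2), np.float64(244.0), array([0.607 , 0.0539]))
(np.int32(14), np.float64(256.4), np.float64(244.4), array([0.6397, 0.0666]))
(np.int32(6), np.float64(261.7), np.float64(249.8), array([0.623 , 0.0762]))
(np.int32(18), np.float64(291.4), np.float64(251.7), array([0.5592, 0.059 ]))
(np.int32(8), np.float64(256.5), np.float64(252.8), array([0.6306, 0.0872]))
(np.int32(8), np.float64(261.6), np.float64(253.6), array([0.6191, 0.0856]))
(np.int32(8), np.float64(256.4), np.float64(260.4), array([0.6229, 0.1057]))
(np.int32(17), np.float64(298.9), np.float64(259.4), array([0.5367, 0.0726]))
(np.int32(9), np.float64(288.0), np.float64(260.3), array([0.5582, 0.0828]))
(np.int32(12), np.float64(234.8), np.float64(266.0), array([0.6608, 0.1345]))
(np.int32(4)
[... 1415 characters left out ...]
np.float64(309.7), array([0.5648, 0.2115]))
(np.int32(4), np.float64(269.8), np.float64(305.0), array([0.5542, 0.1965]))
(np.int32(19), np.float64(270.2), np.float64(314.4), array([0.5454, 0.2156]))

[ 0.216 -0.587] maxz 0.3848990944507057
[ 0.25   -0.5209] maxz 0.3848990944507057
[ 0.284  -0.4548] maxz 0.6237399142483432
[ 0.318  -0.3887] maxz 0.015853189069653755
[ 0.352  -0.3226] maxz 0.008590345836715507
[ 0.386  -0.2565] maxz 0.07429600747152663
[ 0.42   -0.1905] maxz 0.07630169338005677
[ 0.454  -0.1244] maxz 0.07630169338005677
[ 0.488  -0.0583] maxz 0.07628219070305783
[0.522  0.0078] maxz 0.0771864734252493
[0.556  0.0739] maxz 0.07774005233114183
[0.59 0.14] maxz 0.0781083223176367
```

Emit:
step_arm(deltas=[[[0, -0.034, -0.022, 5.85, 0, 0, 0], [0, -0.034, -0.022, 5.85, 0, 0, 0], [0, -0.034, -0.022, 5.85, 0, 0, 0], [0, -0.034, -0.022, 5.85, 0, 0, 0], [0, -0.034, -0.022, 0, 0, 0, 0]]])

```text
time: 0.52
tool_pos: [0.2934, -0.4037, 0.225]
orientation: [[-0.007, -0.09, -0.996], [0.006, -0.996, 0.09], [-1.0, -0.005, 0.008]]
force: [1.3, -0.5, 0.8]
width: 0.0255
```

Emit:
step_arm(deltas=[[[0, -0.035, -0.02, -1, 0, 0, 0], [0, -0.035, -0.02, 0, 0, 0, 0], [0, -0.035, -0.02, 0, 0, 0, 0], [0, -0.035, -0.02, 0, 0, 0, 0], [0, -0.035, -0.02, 0, 0, 0, 0]]])

```text
time: 0.93
tool_pos: [0.4078, -0.2289, 0.2243]
orientation: [[-0.009, -0.074, -0.997], [0.005, -0.997, 0.074], [-1.0, -0.004, 0.009]]
force: [0.7, -1.3, -0.1]
width: -0.0001
```

Emit:
step_arm(deltas=[[[0, -0.035, -0.02, 0, 0, 0, 0], [0, -0.035, -0.02, 0, 0, 0, 0], [0, -0.035, -0.02, 0, 0, 0, 0], [0, -0.035, -0.02, 0, 0, 0, 0], [0, -0.035, -0.02, 0, 0, 0, 0]]])

```text
time: 1.35
tool_pos: [0.5217, -0.0546, 0.2239]
orientation: [[-0.009, -0.076, -0.997], [0.004, -0.997, 0.076], [-1.0, -0.003, 0.009]]
force: [0.6, -0.1, 0.1]
width: -0.0001
```

Emit:
step_arm(deltas=[[[0.015, -0.026, -0.013, -1, 0.0, 0, 0], [0.015, -0.026, -0.013, 0, 0, 0, 0], [0.015, -0.026, -0.013, 0, 0, 0, 0], [0.015, -0.026, -0.013, 0, 0, 0, 0], [0.015, -0.018, -0.006, 0, 0, 0, 0]]])

```text
time: 1.77
tool_pos: [0.5921, 0.0756, 0.1485]
orientation: [[-0.003, -0.053, -0.999], [0.006, -0.999, 0.053], [-1.0, -0.006, 0.003]]
force: [-0.0, -0.3, -0.3]
width: 0.0002
```

Emit:
step_arm(deltas=[[[0.012, 0.007, 0.002, 0, 0, 0, 0], [0.014, 0.007, 0.001, 0, 0, 0, 0], [0.016, 0, 0, 0, 0, 0, 0], [0.014, 0, 0, 0, 0, 0, 0], [0, 0, 0, 0, 0, 0, 0]]])

```text
time: 2.18
tool_pos: [0.5854, 0.0702, 0.0841]
orientation: [[-0.012, -0.043, -0.999], [0.01, -0.999, 0.042], [-1.0, -0.01, 0.012]]
force: [-1.2, -0.7, -0.4]
width: -0.0003
```

```bash
python3 - <<'E'
from h import *
s=robot.sense(); print(s['time'],s['tool_pos'],s['force'])
a=shot('side','side2.png')['color'][200:350,190:340]; b=shot('top','top2.png')['color'][170:280,200:320]
w=shot('wrist','w2.png')['color']
cv2.imwrite('pics/c2.png',np.hstack([cv2.resize(a,(400,400)),cv2.resize(b,(400,400))])[:,:,::-1])
E
```

```text
2.1833 [0.58544504 0.07023245 0.0841074 ] [-1.15876453 -0.70547189 -0.44538379]
```

View pics/c2.png

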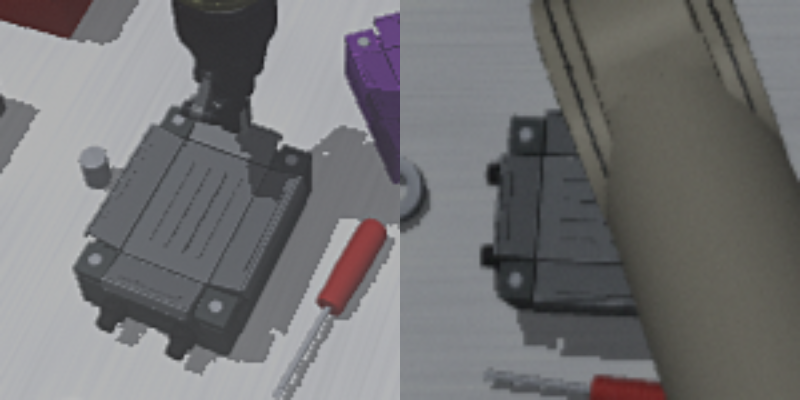

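Gripper tip is over the plain tab (left crop, about (235,125)). I need a slight outward correction, then the press.

Emit:
step_arm(deltas=[[[0, 0.005, 0, 0, 0, 0, 0], [0, 0.004, 0, 0, 0, 0, 0], [0.006, 0, 0, 0, 0, 0, 0], [0.006, 0, 0, 0, 0, 0, 0], [0.004, 0, 0, 0, 0, 0, 0]]])

```text
time: 2.75
tool_pos: [0.59, 0.0604, 0.0755]
orientation: [[0.001, -0.044, -0.999], [0.011, -0.999, 0.044], [-1.0, -0.011, -0.001]]
force: [0.3, -0.3, -0.0]
width: 0.0001
```

Emit:
step_arm(deltas=[[[0.003, 0, 0, 0, 0, 0, 0], [0.003, 0, 0, 0, 0, 0, 0], [0.003, 0, 0, 0, 0, 0, 0], [0.003, 0, 0, 0, 0, 0, 0], [0.002, 0, 0, 0, 0, 0, 0]]])

```text
time: 3.17
tool_pos: [0.5904, 0.0603, 0.0614]
orientation: [[0.002, -0.044, -0.999], [0.009, -0.999, 0.044], [-1.0, -0.009, -0.001]]
force: [-13.4, -5.4, 36.7]
width: -0.0001
```

Emit:
step_arm(deltas=[[[-0.015, 0, 0, 0, 0, 0, 0], [-0.018, 0, 0, 0, 0, 0, 0], [0, -0.02, 0.015, -0.4, 0, 0, 0], [0, -0.028, 0.02, 0, 0, 0, 0], [0, -0.02, 0.015, 0, 0, 0, 0]]])

```text
time: 3.58
tool_pos: [0.5448, 0.1266, 0.0953]
orientation: [[0.003, -0.046, -0.999], [0.008, -0.999, 0.046], [-1.0, -0.009, -0.002]]
force: [0.4, -0.0, -0.9]
width: -0.0001
```

```bash
python3 - <<'E'
from h import *
np.set_printoptions(precision=4,suppress=True)
s=robot.sense(); print(s['tool_pos'],s['force'])
W=world(shot('side','side3.png'))
c=np.array([.5933,.1404]);yh=np.array([.056,.9984]);xh=np.array([.9984,-.056])
r=W[...,:2]-c; X=r@xh; Y=r@yh; ok=(W[...,2]>.05)&(W[...,2]<.085)
for n,o,a,h in(('front',-X,Y,50),('back',X,Y,50),('gland',Y,X,30),('plain',-Y,X,30)):
    e=37 if n in('front','back') else 57
    m=ok&(o>(e+22)/1000)&(o<(e+30)/1000)&(abs(a)<h/1000); print(n,m.sum(),np.median(W[m][:,2]))
m=ok&(abs(X)<.03)&(abs(Y)<.05);print('panel',np.median(W[m][:,2]))
E
```

```text
[0.5448 0.1266 0.0953] [ 0.3964 -0.0228 -0.8871]
front 151 0.06860071711056612
back 149 0.06880726425866991
gland 96 0.06882445982336233
plain 8 0.06073299244547374
panel 0.06111100830625992
```

Emit:
step_arm(deltas=[[[0, -0.008, 0.005, 0, 0, 0, 0], [0.003, -0.006, 0.004, 0, 0, 0, 0], [0.006, 0, 0, 0, 0, 0, 0], [0.006, 0, 0, 0, 0, 0, 0], [0.004, 0, 0, 0, 0, 0, 0]]])

```text
time: 4.05
tool_pos: [0.5324, 0.1489, 0.0748]
orientation: [[0.002, -0.037, -0.999], [0.01, -0.999, 0.037], [-1.0, -0.011, -0.002]]
force: [0.0, -0.8, -0.5]
width: -0.0001
```

Emit:
step_arm(deltas=[[[0.003, 0.003, -0.002, 0, 0, 0, 0], [0.003, 0, 0, 0, 0, 0, 0], [0.003, 0, 0, 0, 0, 0, 0], [0.003, 0, 0, 0, 0, 0, 0], [0.002, 0, 0, 0, 0, 0, 0]]])

```text
time: 4.47
tool_pos: [0.5356, 0.1436, 0.0613]
orientation: [[-0.0, -0.042, -0.999], [0.01, -0.999, 0.042], [-1.0, -0.01, 0.001]]
force: [-21.8, -4.5, 46.2]
width: 0.0
```

Emit:
step_arm(deltas=[[[-0.015, 0, 0, 0, 0, 0, 0], [-0.018, 0, 0, 0, 0, 0, 0], [0, -0.025, -0.02, -0.4, 0, 0, 0], [0, -0.028, -0.022, 0, 0, 0, 0], [0, -0.021, -0.014, 0, 0, 0, 0]]])

```text
time: 4.88
tool_pos: [0.5975, 0.2073, 0.0967]
orientation: [[0.001, -0.046, -0.999], [0.003, -0.999, 0.047], [-1.0, -0.003, -0.001]]
force: [0.5, -0.2, 0.1]
width: -0.0001
```

Emit:
step_arm(deltas=[[[0, 0, 0, 0, 0, 0, 0], [0.003, 0, 0, 0, 0, 0, 0], [0.006, 0, 0, 0, 0, 0, 0], [0.006, 0, 0, 0, 0, 0, 0], [0.002, 0, 0, 0, 0, 0, 0]]])

```text
time: 5.3
tool_pos: [0.5993, 0.209, 0.0763]
orientation: [[0.001, -0.046, -0.999], [0.004, -0.999, 0.046], [-1.0, -0.004, -0.0]]
force: [0.2, -0.9, -0.3]
width: -0.0003
```

Needs about 10 mm further outward (+y).

Emit:
step_arm(deltas=[[[0, -0.006, 0, 0, 0, 0, 0], [0, -0.004, 0, 0, 0, 0, 0], [0, 0, 0, 0, 0, 0, 0], [0.003, 0, 0, 0, 0, 0, 0], [0.002, 0, 0, 0, 0, 0, 0]]])

```text
time: 5.72
tool_pos: [0.599, 0.2174, 0.0703]
orientation: [[-0.0, -0.048, -0.999], [0.002, -0.999, 0.048], [-1.0, -0.002, 0.001]]
force: [0.1, -0.5, -1.0]
width: 0.0
```

Emit:
step_arm(deltas=[[[0.003, 0, 0, 0, 0, 0, 0], [0.003, 0, 0, 0, 0, 0, 0], [0.003, 0, 0, 0, 0, 0, 0], [0.003, 0, 0, 0, 0, 0, 0], [0.001, 0, 0, 0, 0, 0, 0]]])

```text
time: 6.13
tool_pos: [0.5999, 0.2184, 0.0622]
orientation: [[0.003, -0.048, -0.999], [0.002, -0.999, 0.048], [-1.0, -0.002, -0.003]]
force: [-4.7, -1.3, 5.5]
width: -0.0
```

Emit:
step_arm(deltas=[[[0.003, 0, 0, 0, 0, 0, 0], [0.002, 0, 0, 0, 0, 0, 0], [-0.016, 0, 0, 0, 0, 0, 0], [-0.018, 0, 0, 0, 0, 0, 0], [0, 0.01, -0.01, 0, 0, 0, 0]]])

```text
time: 6.55
tool_pos: [0.6075, 0.2101, 0.0972]
orientation: [[0.003, -0.045, -0.999], [0.001, -0.999, 0.045], [-1.0, -0.001, -0.003]]
force: [0.0, 1.4, 1.0]
width: -0.0001
```

Emit:
step_arm(deltas=[[[0, 0.022, -0.018, 0, 0, 0, 0], [0, 0.026, -0.018, 0, 0, 0, 0], [0, 0.018, -0.008, 0, 0, 0, 0], [0, 0, 0, 0, 0, 0, 0], [0, 0, 0, 0, 0, 0, 0]]])

```text
time: 6.97
tool_pos: [0.6534, 0.1337, 0.0949]
orientation: [[0.005, -0.047, -0.999], [-0.002, -0.999, 0.047], [-1.0, 0.002, -0.005]]
force: [-0.2, 0.1, 0.2]
width: 0.0004
```

Emit:
step_arm(deltas=[[[0.006, -0.003, 0.001, 0, 0, 0, 0], [0.007, 0, 0, 0, 0, 0, 0], [0.006, 0, 0, 0, 0, 0, 0], [0.003, 0, 0, 0, 0, 0, 0], [0.002, 0, 0, 0, 0, 0, 0]]])

```text
time: 7.38
tool_pos: [0.652, 0.1387, 0.0674]
orientation: [[0.005, -0.045, -0.999], [-0.002, -0.999, 0.045], [-1.0, 0.002, -0.005]]
force: [1.0, -2.0, 3.5]
width: 0.0004
```

Emit:
step_arm(deltas=[[[0.002, 0, 0, 0, 0, 0, 0], [0.003, 0, 0, 0, 0, 0, 0], [0.003, 0, 0, 0, 0, 0, 0], [0.003, 0, 0, 0, 0, 0, 0], [0.002, 0, 0, 0, 0, 0, 0]]])

```text
time: 7.8
tool_pos: [0.6535, 0.14, 0.0621]
orientation: [[0.01, -0.044, -0.999], [-0.004, -0.999, 0.044], [-1.0, 0.004, -0.01]]
force: [-8.0, -1.4, 10.9]
width: 0.0
```

Press a touch more, then lift and retreat to the robot's right (−y), clear of the cameras.

Emit:
step_arm(deltas=[[[0.003, 0, 0, 0, 0, 0, 0], [-0.015, 0, 0, 0, 0, 0, 0], [-0.03, 0, 0, 0, 0, 0, 0], [-0.04, 0, 0, 0, 0, 0, 0], [-0.03, 0, 0.02, 0, 0, 0, 0]]])

```text
time: 8.22
tool_pos: [0.6298, 0.1409, 0.1725]
orientation: [[-0.0, -0.043, -0.999], [-0.006, -0.999, 0.043], [-1.0, 0.006, -0.0]]
force: [1.2, -0.7, 1.3]
width: -0.0001
```

Emit:
step_arm(deltas=[[[0, 0.036, 0.018, 0, 0, 0, 0], [0, 0.036, 0.018, 0, 0, 0, 0], [0, 0.036, 0.018, 0, 0, 0, 0], [0, 0.036, 0.018, 0, 0, 0, 0], [0, 0.036, 0.018, 0, 0, 0, 0]]])

```text
time: 8.63
tool_pos: [0.531, -0.0255, 0.1796]
orientation: [[0.012, -0.023, -1.0], [0.003, -1.0, 0.023], [-1.0, -0.003, -0.012]]
force: [0.6, -0.7, 0.5]
width: 0.0001
```

Emit:
step_arm(deltas=[[[0, 0.036, 0.018, 0, 0, 0, 0], [0, 0.036, 0.018, 0, 0, 0, 0], [0, 0.036, 0.018, 0, 0, 0, 0], [0, 0.02, 0, 0, 0, 0, 0], [0, 0, 0, 0, 0, 0, 0]]])

```text
time: 9.05
tool_pos: [0.4651, -0.1639, 0.178]
orientation: [[0.011, -0.032, -0.999], [-0.0, -0.999, 0.032], [-1.0, 0.0, -0.011]]
force: [-0.6, -0.0, 0.0]
width: 0.0004
```

```bash
python3 - <<'E'
from h import *
np.set_printoptions(precision=4,suppress=True)
s=robot.sense(); print(s['time'],s['tool_pos'],s['force'])
c=np.array([.5933,.1404]);yh=np.array([.056,.9984]);xh=np.array([.9984,-.056])
ims=[]
for cam,b in(('side',(200,350,190,340)),('top',(165,285,205,325))):
    C=shot(cam,cam+'4.png'); W=world(C); r=W[...,:2]-c; X=r@xh; Y=r@yh; ok=(W[...,2]>.05)&(W[...,2]<.085)
    for n,o,a,h in(('front',-X,Y,50),('back',X,Y,50),('gland',Y,X,30),('plain',-Y,X,30)):
        e=37 if n in('front','back') else 57
        m=ok&(o>(e+18)/1000)&(o<(e+27)/1000)&(abs(a)<h/1000); print(cam,n,m.sum(),np.median(W[m][:,2]),np.percentile(W[m][:,2],95))
    m=ok&(abs(X)<.03)&(abs(Y)<.05);print('panel',np.median(W[m][:,2]))
    m=(np.hypot(X,Y)<.13)&ok; print(cv2.minAreaRect(W[m][:,:2].astype(np.float32)))
    ims.append(cv2.resize(C['color'][b[0]:b[1],b[2]:b[3]],(400,400)))
cv2.imwrite('pics/c4.png',np.hstack(ims)[:,:,::-1])
E
```

```text
9.05 [ 0.4651 -0.1639  0.178 ] [-0.5928 -0.0076  0.0027]
side front 177 0.06113322681009216 0.06331881864074823
side back 165 0.06104385683635769 0.0636758920163442
side gland 119 0.06108041729797546 0.06396196247048065
side plain 86 0.061160549597010935 0.06439691037019141
panel 0.06126490063891632
((0.5923635363578796, 0.14104166626930237), (0.17983435094356537, 0.13950830698013306), 86.87769317626953)
top front 146 0.06245333156092854 0.06589732548172225
top back 133 0.062380404147804575 0.06623327522394615
top gland 83 0.06227025590570655 0.06596746792076404
top plain 87 0.06261731178179372 0.06613704407009277
panel 0.06264257853812591
((0.5942911505699158, 0.1398351490497589), (0.17861640453338623, 0.14003317058086395), 86.2560043334961)
```

View pics/c4.png

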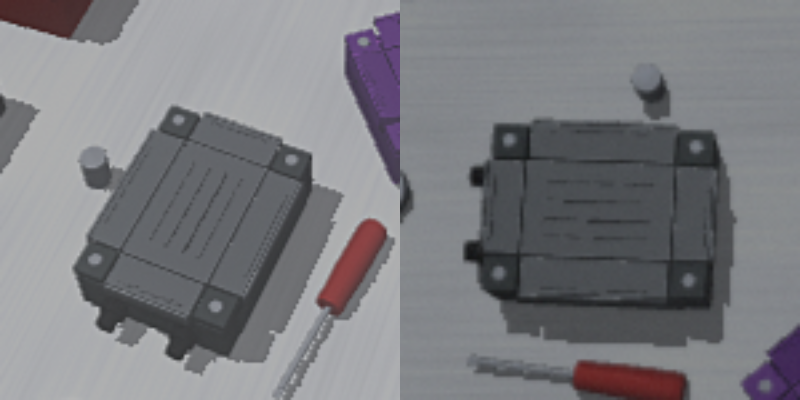

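All four tabs are level with the panel, to within 0.5 mm, in both views. The housing hasn't moved and the hand is clear.

```bash
python3 -c "
from cell import robot
print(robot.hand_in())"
```

```text
the job is handed in; nothing more can be done
None
```

All four snap tabs are pressed shut and the job is handed in at about 9 s. I pressed them with the closed fingertips in the order plain, front, gland, back.

- **Tabs:** in the last side and top views, each tab lies within 0.4 mm of the panel height. They stood about 7 mm higher than that before pressing.
- **Forces:** the highest wrist force I read was about 50 N, on the front tab. Readings come only at the end of each call, so brief peaks in between were not seen.
- **Housing:** it is within about 1 mm of where it started and stands flat.
- **Bystanders:** the socket and screwdriver look untouched. I did not re-measure the other bystanders, but the arm stayed well away from them.
- **Hand:** it finished about 0.3 m away, with wrist force near zero.

None of the last checks failed. The side and top cameras differ by about 1–2 mm in absolute height and position, which is within their calibration.

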